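Secure a ceramic milling jar in its cam-clamp station

TASK

Secure the white ceramic milling jar standing in the clamp station: first push the yellow sliding gate fully shut until its spring catch clicks behind it. Then turn the red-knobbed cam lever just far enough that the jar is held snugly against the gate and the spring pad is pressed about half of its travel (the white index line on the blue jaw lies in the green band); never overrun it until the pad bottoms, or the jar may crack. Let go, and leave the jar upright and the other things on the bench alone.

Things in the scene. Friction and masses are not known exactly. Their poses are not given: they have to be found in the camera images.
- station: Fixed aluminium jar station, base plate 221 x 92 x 12 mm (plus a side wing to +y under the gate). Origin on the bench under the middle of the jar cradle, z up. Its x axis is the clamping direction and points from the cam lever to the gate; y points to the side to which the gate opens. The gate's inner face is the plane x = +38 mm. Two low grey cheeks (inner faces at y = +-37 mm, top at z = 36 mm) flank the jar.
- jar: White alumina milling jar, 66 mm diameter, 55 mm high, open at the top, 0.3 to 0.5 kg, loose. Origin at the centre of its underside, which stands on the base plate at station z = 12 mm (rim at z = 67 mm). Already stands in the cradle between spring pad and gate, with a little play.
- gate (a joint): Opening of the yellow sliding gate in m: 0 = fully shut (end stop), 0.065 = wide open. It shuts by moving along the station's -y, starts 40 to 60 mm open, stays where it is left, and slides with about 3 N of friction; between about 11 and 6 mm from shut its steel nose pushes the catch aside, which takes about 8 N more; then the catch springs out behind the nose with a click and the gate goes the last few mm to 0.
- gate_knob (a point): Middle of the black upright knob on top of the gate: 20 mm diameter, from 17 mm below to 17 mm above this point (station z = 70 to 104 mm), above the jar's rim. Moves with the gate along the station's y: its station y is the gate opening, its station x is +51 mm.
- catch (a joint): Position of the brass spring catch in m: 0 = sprung out, about 0.004 = pushed aside by the gate's nose. It is also 0 while the gate is open; shut with catch at 0 means clicked.
- lever (a joint): Angle of the cam lever in rad, about a vertical axis through cam_pivot, anticlockwise seen from above is positive and is the tightening direction. Starts at 0 to 0.3, range 0 to 2.2; stays where it is left (friction about 6 N at the knob, up to 10 N with the pad pressed). The jaw advances towards the jar by 22 mm x (1 - cos angle).
- lever_knob (a point): Middle of the red upright knob at the end of the lever: 20 mm diameter, from 18 mm below to 20 mm above this point (station z = 62 to 100 mm). It runs on a horizontal circle of 80 mm radius round cam_pivot; at angle 0 the direction from pivot to knob is 55 degrees anticlockwise from the station's x.
- cam_pivot (a point): Point on the vertical axis of the cam lever, at the height of lever_knob. It is fixed, but the clamp head is bolted in slots, so its station x differs from run to run by 7 mm (-79 to -86 mm); station y = 0.
- pad (a joint): How far the black rubber spring pad is pressed back into the blue jaw, in m: 0 = free (fully out), 0.009 = bottomed. Spring about 1.5 N per mm, 1.5 N preload. On the pad's tongue over the jaw the white index line stands on white below 2 mm, on green from 2 to 7 mm, on red above.
- pad_face (a point): Centre of the pad's front face, which meets the jar (with the lever at 0, at station x = -34 to -41 mm, 45 mm in front of cam_pivot). Turning the lever brings it to the jar, pushes the jar against the gate (jar origin then at station x = +5 mm), and only then presses the pad back: in all the jaw advances 6 to 13 mm to take up the gap and 4 to 5 mm more for half pressed, at a lever angle of about 1.0 to 1.4.
- lid: Bystander: white round jar lid with a button, 66 mm diameter, 26 mm high, lying on the bench. Origin at the centre of its underside.
- pestle: Bystander: white pestle, 94 mm long, lying on the bench. Origin under its middle.
- steel_jar: Bystander: steel milling jar, 68 mm diameter, 60 mm high. Origin at the centre of its underside.
Mind the look-alikes: they are no part of the job. What is shaped like the jar but pink is not meant.

How it is judged:
On the way, in this order (a step that is already met when the one before it is completed fails the run):
1. the gate is shut and its catch has clicked, while the pad is still free of load (value of joint gate below 0.003 m and value of joint each of catch, pad below 0.0015 m), for 0.1 s.
2. the cam has taken up the gap and pressed the pad to 2 to 7 mm (value of joint pad between 0.002 and 0.007 m and contact force between jar and gate above 1.5 N), for 0.2 s.
At the end, for the whole second after the job is handed in: The gate is within 3 mm of fully shut with its catch sprung out behind it (catch below 1.5 mm); the spring pad is pressed 2 to 7 mm (index line in the green band) and the jar bears on the gate with more than 1.5 N; the jar stands upright (within 0.08 rad) on the station's plate, at rest (all of step 2 and value of joint gate below 0.003 m and value of joint catch below 0.0015 m and angle between jar's own z axis and vertical below 0.08 rad and z of jar in the frame of station below 0.016 m and velocity of joint lever below 0.05 rad/s and linear speed of jar below 0.01 m/s); the robot touches nothing.
It fails at once if the cam was overrun: the pad was pressed 8.5 mm or more (bottomed) (value of joint pad above 0.0085 m).
It fails at once if the jar was tipped or lifted (angle between jar's own z axis and vertical above 0.3 rad or z of jar in the frame of station above 0.03 m).
It fails at once if another thing on the bench was moved more than 30 mm (distance of any of lid, pestle, steel_jar from where it was at the start of the episode above 0.03 m).
It also fails if it takes over 51 s, if anything falls off the work surface, if the arm or the gripper's body presses on something with over 40 N, if the wrist force passes 120 N, or if a joint passes its speed limit or range.

ROBOT

A 6-joint arm with a two-finger parallel gripper is mounted at the origin on the work surface; the furniture and walls round the work are solid. World frame = base frame: x ahead of the robot, y to its left, z up, the work surface at z = 0. Lengths are in m, angles in rad, forces in N, time in s.
With the tool pointing down it reaches from about 0.35 to 1 m from the base axis. Payload 7.1 kg.
Tool frame: the origin (TCP) lies midway between the tips of the shut fingers; the grasp point (between the pads) lies 19 mm behind it (robot.tcp_to_grasp is the distance from the TCP to the grasp point, in m); z points along the fingers, y is the line along which they close (so a half turn about z gives the same grasp; the last joint's range is limited). The gripper opens to 85 mm and grips with 20 to 120 N. Pads are 22 mm wide; open, the fingers measure 114 mm over their backs; the gripper's body (76 mm by 85 mm) begins 54 mm behind the grasp point. The pads swing forward as they close: fully open they stand 13 mm farther back than shut.
Start: joints at [-1.294, 0.423, 1.63, -0, 1.089, -0.019], TCP at [0.182, -0.598, 0.231] pointing down, gripper open.
Joint ranges: [-3, 3], [-0.9, 2.11], [0.09, 2.58], [-1.31, 4.45], [0.11, 2.69], [-2.54, 2.54]. Speed limits (rad/s): [2.39, 2.39, 3.01, 3.14, 3.14, 3.14].

INTERFACE

Orientations are given as [roll, pitch, yaw] about the fixed x, y, z axes, in that order (R = Rz(yaw) Ry(pitch) Rx(roll)).
In Python, from workcell import telemetry, eyes, workorder, robot gives the robot as it stands.
- The arm moves only by the shell command python3 -m creep 'ROWS' [FORCE]. ROWS is JSON, a list of rows, each a list of 3 entries, a list of its own where there are three numbers: the shift along the world's x, y, z normalised to -1 to 1, where 1 is 0.03 m, then the turn, a rotation vector about the world's x, y, z normalised to -1 to 1, where 1 is 4 degrees, then the closure, from -1 (fully open) to 1 (shut). A call has exactly 10 rows; each row shifts and turns the commanded pose from where the row before left it; what a row does not reach is not made up. A row lasts 1/12 s, in which the tool goes at most 41.7 mm and 7.16 degrees, less where a joint would pass 70% of its speed; a pose out of reach is approached as far as the arm can. A call with a number of a shift or a turn outside -1 to 1 is refused whole. A call with a gripper value outside its range is refused whole. The fingers move at their own pace and stop on an object; FORCE is the grip in N (left out, the last holds). Time passes only in rows, so rows that do not move let the fingers close, or fill a call up. It gives the time, the measured TCP pose, the force, the opening and the grip force at its end, in the units of the state.
- telemetry.sense(): the state, without advancing time (a new reading comes with each control period).
- eyes.read_camera(name): name is "scene" or "top" or "wrist"; returns (picture, depth): 480x640x3 uint8, red, green, blue; 480x640 float32, m along the optical axis (not along the pixel's ray), 0 where there is no reading.
- eyes.get_calibration(name): a dict with "intrinsics" (3x3 intrinsics, pixels), "cam_to_world" (4x4, takes a point from camera to world coordinates). Camera axes: x right, y down, z forward; pixel columns grow to the right and rows downward; lengths in m; the calibration is good to about 2 mm. A picture is of the moment at which its call begins: read the wrist's pose just before it. get_calibration takes no time and is no camera call; for the wrist camera it gives the pose at the moment of the call.
- workorder.close_job(): hands the job in; it is judged then, once.
The state is a dict: "time": time; "q": joint angles; "qd": joint speeds; "joint_efforts": joint torques, N m; "tcp_pos": TCP position; "eef_rot": TCP orientation; "ft_force": force on the tool from outside, world axes, zero at the start; "ft_torque": the same for the moment, N m; "gripper_width": finger opening in m; "finger_force": force on a finger pad.
Only numpy, scipy, OpenCV 4.12 (cv2) and the standard library are available. Lean on these libraries where they do the work, as an engineer would, in place of code of your own. Each camera call takes 0.05 s, during which the arm holds its last target. There are 200 camera calls.

## Working session

There is one attempt and no reset: what is moved stays moved. The work goes in short steps, Python scripts to look and compute and a shell command to move; the robot and the scene stay as the last step left them, time stands still between calls to the robot, and variables do not carry over. Pictures are saved under pics/ and viewed, at most 10 in all, crops included, and the job is handed in when it is done.

```bash
mkdir -p pics; cat > h.py <<'E'
import numpy as np, cv2
from workcell import telemetry, eyes, workorder, robot
def shot(n,f):
    c=eyes.get_calibration(n); p,d=eyes.read_camera(n)
    cv2.imwrite('pics/'+f+'.png',p[:,:,::-1]); np.savez('pics/'+f+'.npz',d=d,K=c['intrinsics'],T=c['cam_to_world'],p=p)
def world(f,u,v,z=None):
    a=np.load('pics/'+f+'.npz');K,T=a['K'],a['T']
    r=np.linalg.inv(K)@[u,v,1]
    if z is None:
        w=a['d'][v-1:v+2,u-1:u+2]; return (T@np.r_[r*np.median(w[w>0]),1])[:3]
    dr=T[:3,:3]@r; return T[:3,3]+dr*(z-T[2,3])/dr[2]
E
python3 - <<'E'
from h import *
shot('top','t0'); shot('scene','s0'); s=telemetry.sense(); print(s['time'],s['tcp_pos'],s['eef_rot'],s['gripper_width'])
E
```

```text
0.1 [ 0.18207453 -0.59737513  0.230637  ] [-3.14020977e+00 -2.25842962e-05  2.95799853e-01] 0.08585916079914407
```

View pics/t0.png

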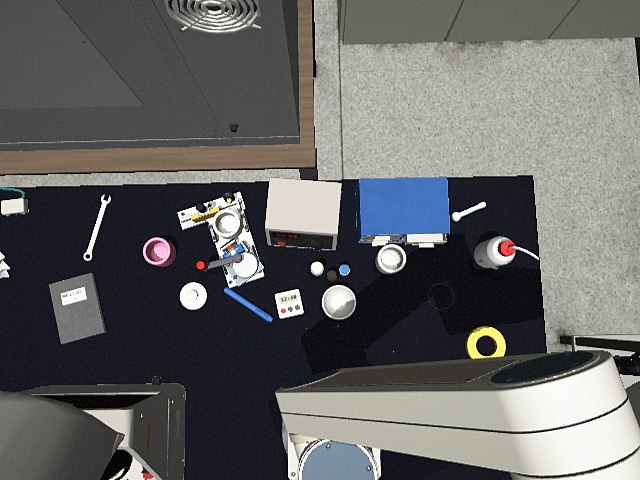

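View pics/s0.png

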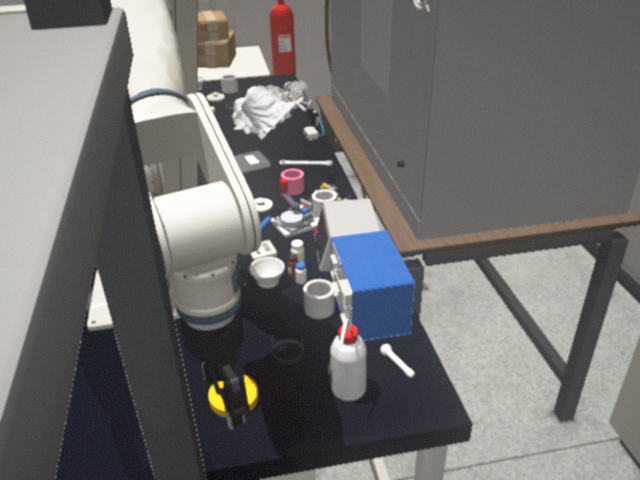

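The top view shows the station near (235,238), the red knob near (201,266), the gate near (205,215) and the lid at (193,296). I'll enlarge that area.

```bash
python3 - <<'E'
from h import *
p=cv2.imread('pics/t0.png')[180:315,150:330]
cv2.imwrite('pics/c0.png',cv2.resize(p,None,fx=4.4,fy=4.4,interpolation=cv2.INTER_CUBIC))
for u,v in [(201,266),(227,224),(242,266),(193,296),(228,197),(197,210),(255,280),(300,190),(300,225),(170,380),(160,250)]: print(u,v,world('t0',u,v).round(3))
a=np.load('pics/t0.npz');print(a['K'],a['T'])
E
```

```text
201 266 [0.387 0.295 0.101]
227 224 [0.497 0.249 0.022]
242 266 [0.391 0.21  0.039]
193 296 [0.322 0.331 0.026]
228 197 [0.558 0.242 0.052]
197 210 [0.535 0.325 0.017]
255 280 [0.359 0.183 0.001]
300 190 [0.558 0.064 0.108]
300 225 [0.476 0.066 0.107]
170 380 [0.122 0.39  0.001]
160 250 [0.438 0.418 0.009]
[[541.35997893   0.         315.52011951]
 [  0.         541.35997893 240.69790678]
 [  0.           0.           1.        ]] [[-0.02144859 -0.99000346  0.13940266  0.26535837]
 [-0.99970239  0.02285868  0.00852182  0.02022015]
 [-0.0116232  -0.13917839 -0.99019911  1.33758888]
 [ 0.          0.          0.          1.        ]]
```

View pics/c0.png

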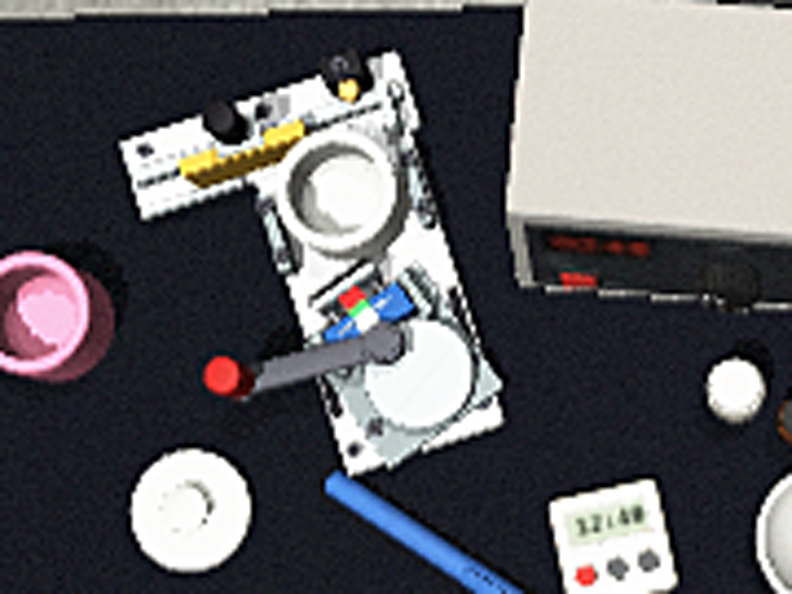

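```bash
cat > m.py <<'E'
from h import *
def c(x,y,z): return world('t0',150+(x+.5)/4.4-.5,180+(y+.5)/4.4-.5,z)
jar=c(343,191,.067); kn=c(225,118,.104); red=c(222,376,.1); boss=c(387,343,.08)
c1=c(350,475,.012);c2=c(505,425,.012);c3=c(400,52,.012);c4=c(120,143,.012);c5=c(143,220,.012)
for n in 'jar kn red boss c1 c2 c3 c4 c5'.split(): print(n,globals()[n].round(4))
ang=lambda d:np.degrees(np.arctan2(d[1],d[0]))
print('yaw',ang(c3-c2),ang(c1-c2)-90,ang(c4-c3)-90)
d=red-boss; print('lever',np.linalg.norm(d[:2]),ang(d))
y=np.radians(np.mean([ang(c3-c2),ang(c1-c2)-90,ang(c4-c3)-90])); X=np.array([np.cos(y),np.sin(y)]);Y=np.array([-X[1],X[0]])
for n in 'jar kn red boss c1 c2 c3 c4'.split(): 
  q=(globals()[n]-jar)[:2]; print(n,(q@X).round(4),(q@Y).round(4))
E
python3 m.py
```

```text
jar [0.4917 0.24   0.067 ]
kn [0.5257 0.2962 0.104 ]
red [0.3891 0.2976 0.1   ]
boss [0.4068 0.2142 0.08  ]
c1 [0.341  0.2455 0.012 ]
c2 [0.3669 0.1589 0.012 ]
c3 [0.5811 0.2171 0.012 ]
c4 [0.5321 0.3764 0.012 ]
c5 [0.4875 0.3628 0.012 ]
yaw 15.193614788618609 16.666698672531837 17.100521382286573
lever 0.0851592228999826 101.95011726608918
jar 0.0 0.0
kn 0.0485 0.0443
red -0.0822 0.084
boss -0.0887 -0.0009
c1 -0.143 0.0475
c2 -0.1425 -0.0428
c3 0.0794 -0.0472
c4 0.0771 0.1196
```

```bash
python3 -m creep '[[[0.7,0.3,1],[0,0,0],0.4],[[0.7,0.3,1],[0,0,0],0.4],[[0.7,0.3,1],[0,0,0],0.4],[[0.7,0.3,1],[0,0,0],0.4],[[0.7,1,0],[0,0,0],0.4],[[0.7,1,0],[0,0,0],0.4],[[0.7,1,0],[0,0,0],0.4],[[0.7,1,0],[0,0,0],0.4],[[0.7,1,0],[0,0,0],0.4],[[0.7,1,0],[0,0,0],0.4]]' 20
python3 -m creep '[[[0,1,0],[0,0,0],0.4],[[0,1,0],[0,0,0],0.4],[[0,1,0],[0,0,0],0.4],[[0,1,0],[0,0,0],0.4],[[0,1,0],[0,0,0],0.4],[[0,1,0],[0,0,0],0.4],[[0,1,0],[0,0,0],0.4],[[0,1,0],[0,0,0],0.4],[[0,1,0],[0,0,0],0.4],[[0,1,0],[0,0,0],0.4]]'
python3 - <<'E'
from h import *
c=eyes.get_calibration('wrist'); s=telemetry.sense(); print(c['cam_to_world'].round(3),s['q'])
E
```

```text
time: 0.93
tcp_pos: [0.3927, -0.3801, 0.351]
eef_rot: [-3.141, 0.0, 0.296]
ft_force: [0.2, -0.4, 0.5]
gripper_width: 0.0252
finger_force: 0.0
time: 1.77
tcp_pos: [0.3916, -0.0804, 0.3511]
eef_rot: [-3.141, 0.0, 0.296]
ft_force: [1.2, 0.8, 0.4]
gripper_width: 0.0256
finger_force: 0.0
[[ 0.291 -0.924 -0.247  0.453]
 [-0.957 -0.281 -0.074 -0.062]
 [-0.001  0.258 -0.966  0.493]
 [ 0.     0.     0.     1.   ]] [-2.32333380e-01 -6.80094181e-02  1.94956603e+00  5.14770466e-05
  1.26032184e+00  1.04293857e+00]
```

```bash
python3 -m creep '[[[0.2,1,0],[0,0,0],0.4],[[0.2,1,0],[0,0,0],0.4],[[0.2,1,0],[0,0,0],0.4],[[0.2,1,0],[0,0,0],0.4],[[0.2,1,0],[0,0,0],0.4],[[0.2,1,0],[0,0,0],0.4],[[0.2,1,0],[0,0,0],0.4],[[0.2,1,0],[0,0,0],0.4],[[0.2,1,0],[0,0,0],0.4],[[0.2,1,0],[0,0,0],0.4]]'
python3 - <<'E'
from h import *
shot('wrist','w0'); print(telemetry.sense()['tcp_pos'])
E
```

```text
time: 2.6
tcp_pos: [0.452, 0.2197, 0.351]
eef_rot: [3.141, 0.001, 0.296]
ft_force: [0.8, 0.5, 0.0]
gripper_width: 0.0259
finger_force: 0.0
[0.45326712 0.22384776 0.35109608]
```

View pics/w0.png

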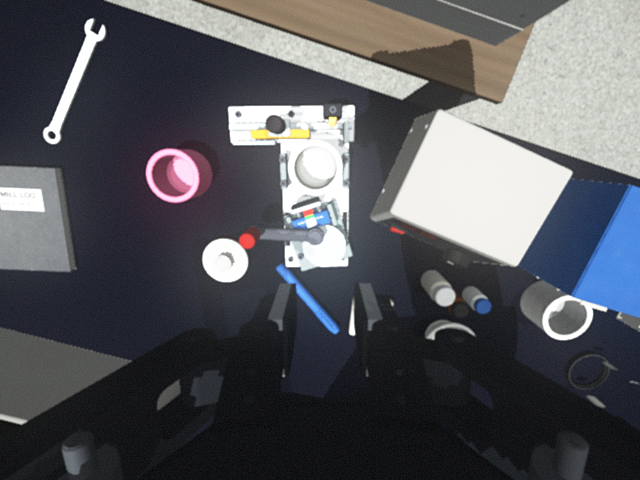

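The wrist view shows the red knob at (248,241), the lever hub at (316,235), the jar at (316,168) and the black gate knob at (275,123). The steel jar isn't near the station, and the lid is at (225,260).

```bash
python3 - <<'E'
from h import *
for n,u,v,z in [('red',248,241,.1),('boss',316,235,.08),('jar',316,168,.067),('knob',275,123,.104),('disc',323,246,.04),('lid',225,260,.026),('bar',270,235,.06),('c1',285,267,.012),('c2',347,266,.012),('c3',354,106,.012),('c4',229,107,.012)]:
  print(n,world('w0',u,v).round(4),world('w0',u,v,z).round(4))
p=cv2.imread('pics/w0.png')[90:280,215:370]
cv2.imwrite('pics/c1.png',cv2.resize(p,None,fx=3.15,fy=3.15,interpolation=cv2.INTER_CUBIC))
E
```

```text
red [0.3899 0.2956 0.0989] [0.3902 0.2954 0.1   ]
boss [0.4121 0.2191 0.0641] [0.4159 0.2198 0.08  ]
jar [0.4903 0.2436 0.0186] [0.4927 0.243  0.067 ]
knob [0.5269 0.298  0.1038] [0.5269 0.298  0.104 ]
disc [0.3935 0.2043 0.0368] [0.3944 0.2045 0.04  ]
lid [0.3295 0.3313 0.0243] [0.3302 0.331  0.026 ]
bar [0.3936 0.276  0.0592] [0.3938 0.2759 0.06  ]
c1 [0.3392 0.2468 0.0099] [0.3399 0.2467 0.012 ]
c2 [ 0.3641  0.1576 -0.0011] [0.3681 0.1598 0.012 ]
c3 [ 0.5822  0.2182 -0.0008] [0.5805 0.2187 0.012 ]
c4 [0.5317 0.3753 0.0104] [0.5316 0.3749 0.012 ]
```

View pics/c1.png

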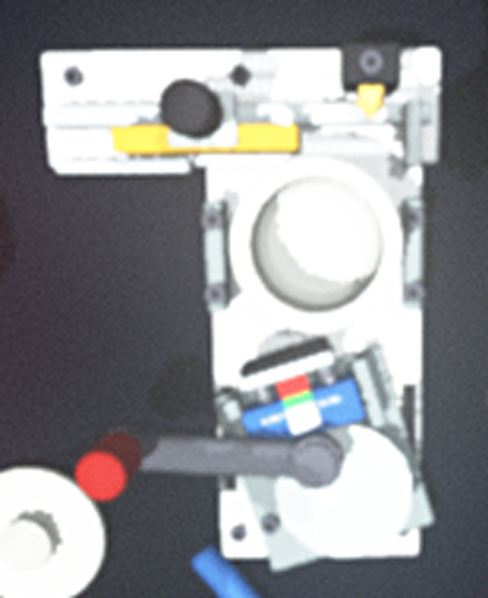

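The clamp head is mounted skewed, by about 15°. The hub sits at about (0.412, 0.219), 80 mm from the red knob, so it is the pivot. The gate knob is at about (0.527, 0.298), about 43 mm open. I'll check the catch height before going down.

```bash
python3 - <<'E'
from h import *
for u,v in [(332,108),(333,121),(350,130),(295,133),(280,132)]: print(u,v,world('w0',u,v).round(4))
print(telemetry.sense()['tcp_pos'])
E
```

```text
332 108 [0.5647 0.2448 0.0556]
333 121 [0.5517 0.2394 0.0477]
350 130 [0.5506 0.2144 0.011 ]
295 133 [0.5245 0.2793 0.0561]
280 132 [0.5199 0.2928 0.0864]
[0.45326712 0.22384776 0.35109608]
```

```bash
python3 -m creep '[[[0.8,0.8,0],[0,0,0],0],[[0.8,0.8,0],[0,0,0],0],[[0.8,0.8,0],[0,0,0],0],[[0,0,-1],[0,0,0],0],[[0,0,-1],[0,0,0],0],[[0,0,-1],[0,0,0],0],[[0,0,-1],[0,0,0],0],[[0,0,-1],[0,0,0],0],[[0,0,-1],[0,0,0],0],[[0,0,-1],[0,0,0],0]]'
python3 -m creep '[[[0,0,0],[0,0,0],0],[[0,0,-0.6],[0,0,0],0],[[0,0,-0.6],[0,0,0],0],[[0,0,-0.6],[0,0,0],0],[[0,0,0],[0,0,0],0],[[0,0,0],[0,0,0],0.4],[[0,0,0],[0,0,0],0.4],[[0,0,0],[0,0,0],0.4],[[0,0,0],[0,0,0],0.4],[[0,0,0],[0,0,0],0.4]]'
```

```text
time: 3.48
tcp_pos: [0.5238, 0.29, 0.1397]
eef_rot: [3.142, 0.0, 0.296]
ft_force: [-0.5, -1.1, 0.2]
gripper_width: 0.0428
finger_force: 0.0
time: 4.32
tcp_pos: [0.5248, 0.2908, 0.0886]
eef_rot: [-3.141, -0.002, 0.296]
ft_force: [-1.6, 2.5, 2.4]
gripper_width: 0.0255
finger_force: 1.5
```

```bash
python3 - <<'E'
from h import *
shot('wrist','w1')
p=cv2.imread('pics/w1.png');cv2.imwrite('pics/c2.png',p)
E
```

```text
(no output)
```

View pics/c2.png

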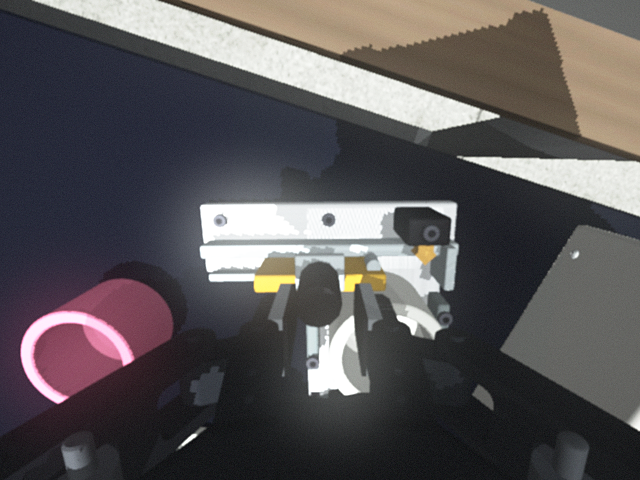

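The knob at (318,290) is caged between the fingers. Pushing the gate along the station's -y.

```bash
python3 -m creep '[[[0.07,-0.23,0],[0,0,0],0.4],[[0.07,-0.24,0],[0,0,0],0.4],[[0.07,-0.24,0],[0,0,0],0.4],[[0.07,-0.24,0],[0,0,0],0.4],[[0.04,-0.12,0],[0,0,0],0.4],[[0.04,-0.12,0],[0,0,0],0.4],[[0.04,-0.12,0],[0,0,0],0.4],[[0,0,0],[0,0,0],0.4],[[0,0,0],[0,0,0],0.4],[[0,0,0],[0,0,0],0.4]]'
```

```text
time: 5.2
tcp_pos: [0.5353, 0.2557, 0.0878]
eef_rot: [-3.134, -0.002, 0.294]
ft_force: [-9.8, 31.1, 1.8]
gripper_width: 0.0258
finger_force: 16.3
```

```bash
python3 -m creep '[[[0.03,-0.1,0],[0,0,0],0.4],[[0.03,-0.1,0],[0,0,0],0.4],[[0.03,-0.1,0],[0,0,0],0.4],[[0,0,0],[0,0,0],0.4],[[0,0,0],[0,0,0],0.4],[[0,0,0],[0,0,0],0.4],[[0,0,0],[0,0,0],0.4],[[0,0,0],[0,0,0],0.4],[[0,0,0],[0,0,0],0.4],[[0,0,0],[0,0,0],0.4]]'
```

```text
time: 6.03
tcp_pos: [0.5358, 0.2541, 0.0878]
eef_rot: [-3.125, -0.002, 0.293]
ft_force: [-23.1, 71.1, -2.0]
gripper_width: 0.0259
finger_force: 37.3
```

```bash
python3 -m creep '[[[-0.04,0.14,0],[0,0,0],0.4],[[-0.04,0.14,0],[0,0,0],0.4],[[-0.02,0.05,0],[0,0,0],0.4],[[0,0,0],[0,0,0],0.4],[[0,0,0],[0,0,0],0.4],[[0,0,0],[0,0,0],0.4],[[0,0,0],[0,0,0],0.4],[[0,0,0],[0,0,0],0.4],[[0,0,0],[0,0,0],0.4],[[0,0,0],[0,0,0],0.4]]'
python3 - <<'E'
from h import *
shot('wrist','w2')
p=cv2.imread('pics/w2.png')[170:420,180:500];cv2.imwrite('pics/c3.png',cv2.resize(p,None,fx=2.3,fy=2.3,interpolation=cv2.INTER_CUBIC))
E
```

```text
time: 6.87
tcp_pos: [0.5352, 0.2558, 0.0878]
eef_rot: [-3.136, -0.002, 0.295]
ft_force: [-8.4, 27.1, 1.4]
gripper_width: 0.0257
finger_force: 14.1
```

View pics/c3.png

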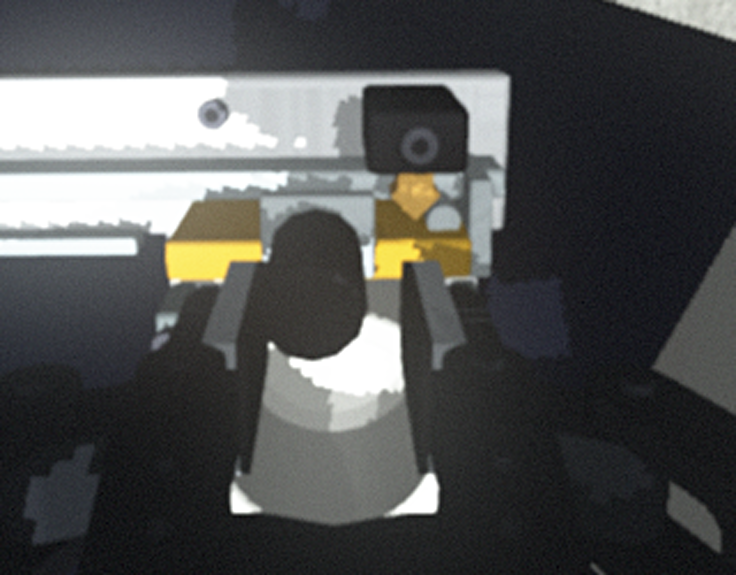

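The gate is against its stop. The steel nose at (443,218) has passed the catch tip at (415,200), so the catch has clicked. Next I back off, rise, and move to the lever knob while turning the tool by +90°.

```bash
python3 -m creep '[[[-0.05,0.16,0],[0,0,0],0.4],[[0,0,0],[0,0,0],0.2],[[0,0,0.7],[0,0,0],0],[[0,0,1],[0,0,0],0],[[0,0,0.7],[0,0,0],0],[[-0.9,0.2,0],[0,0,1],0],[[-0.9,0.2,0],[0,0,1],0],[[-0.9,0.25,0],[0,0,1],0],[[-0.9,0.25,0],[0,0,1],0],[[-0.9,0.2,0],[0,0,1],0]]'
python3 -m creep '[[[0,0,0],[0,0,1],0],[[0,0,0],[0,0,1],0],[[0,0,0],[0,0,1],0],[[0,0,0],[0,0,1],0],[[0,0,0],[0,0,1],0],[[0,0,0],[0,0,1],0],[[0,0,0],[0,0,1],0],[[0,0,0],[0,0,1],0],[[0,0,0],[0,0,1],0],[[0,0,0],[0,0,1],0]]'
python3 -m creep '[[[0,0,0],[0,0,1],0],[[0,0,0],[0,0,1],0],[[0,0,0],[0,0,1],0],[[0,0,0],[0,0,1],0],[[0,0,0],[0,0,1],0],[[0,0,0],[0,0,1],0],[[0,0,0],[0,0,1],0],[[0,0,0],[0,0,0],0],[[0,0,0],[0,0,0],0],[[0,0,0],[0,0,0],0]]'
python3 - <<'E'
from h import *
shot('wrist','w3');s=telemetry.sense();print(s['tcp_pos'],s['eef_rot'])
E
```

```text
time: 7.75
tcp_pos: [0.3984, 0.2883, 0.1591]
eef_rot: [3.141, 0.001, 0.647]
ft_force: [-0.7, 0.6, -0.3]
gripper_width: 0.0427
finger_force: 0.0
time: 8.58
tcp_pos: [0.3996, 0.2881, 0.159]
eef_rot: [-3.141, 0.002, 1.346]
ft_force: [-0.7, 0.7, -0.5]
gripper_width: 0.0426
finger_force: 0.0
time: 9.42
tcp_pos: [0.3995, 0.2889, 0.1592]
eef_rot: [-3.141, 0.001, 1.829]
ft_force: [0.5, -0.3, 0.6]
gripper_width: 0.0428
finger_force: 0.0
[0.39952528 0.2890568  0.15920665] [-3.14131315e+00  3.98666281e-04  1.82966049e+00]
```

View pics/w3.png

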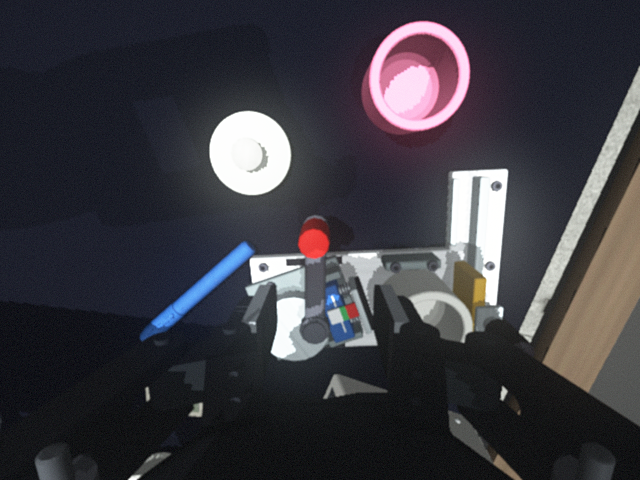

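The red knob top is at (314,240), the hub at (316,328), and the jaw scale near (343,313).

```bash
python3 - <<'E'
from h import *
print(world('w3',314,240),world('w3',314,240,.1),world('w3',316,328,.064),world('w3',316,328))
p=cv2.imread('pics/w3.png')[270:370,230:390];cv2.imwrite('pics/c4.png',cv2.resize(p,None,fx=4.5,fy=4.5,interpolation=cv2.INTER_CUBIC))
E
```

```text
[0.38911207 0.29962409 0.09870758] [0.38906863 0.29995284 0.1       ] [0.40889971 0.22399467 0.064     ] [0.40891676 0.22391316 0.06384794]
```

View pics/c4.png

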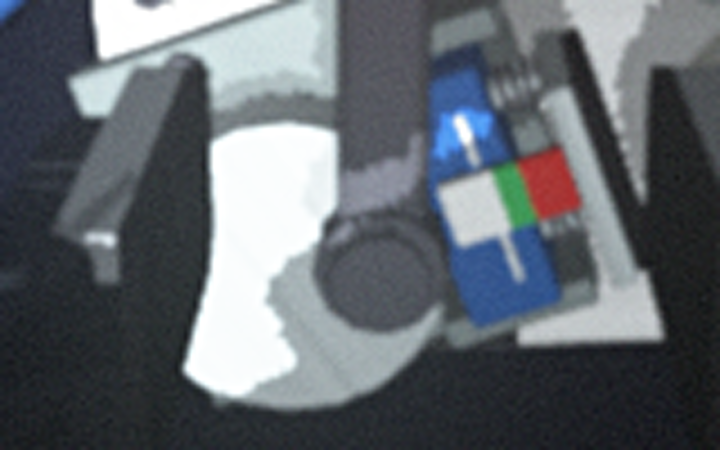

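The index line sits on white, so the pad is free. Now I lower the gripper over the red knob and close to a cage.

```bash
python3 -m creep '[[[-0.33,0.28,-0.3],[0,0,0],0],[[0,0,-0.6],[0,0,0],0],[[0,0,-0.6],[0,0,0],0],[[0,0,-0.6],[0,0,0],0],[[0,0,-0.45],[0,0,0],0],[[0,0,0],[0,0,0],0],[[0,0,0],[0,0,0],0.4],[[0,0,0],[0,0,0],0.4],[[0,0,0],[0,0,0],0.4],[[0,0,0],[0,0,0],0.4]]'
python3 - <<'E'
import numpy as np
# arc steps of 4 deg about pivot
P=np.array([.410,.222]);r=.078
for k in range(0,17):
    a=np.radians(105.2+4*k);b=np.radians(105.2+4*k+4)
    print(4*k+4,(r*np.array([np.cos(b)-np.cos(a),np.sin(b)-np.sin(a)])/.03).round(2),(P+r*np.array([np.cos(b),np.sin(b)])).round(4))
E
```

```text
time: 10.3
tcp_pos: [0.3901, 0.2984, 0.0837]
eef_rot: [3.14, -0.001, 1.832]
ft_force: [-0.4, 0.7, 0.6]
gripper_width: 0.0258
finger_force: 0.0
4 [-0.17 -0.05] [0.3843 0.2957]
8 [-0.17 -0.07] [0.3793 0.2937]
12 [-0.16 -0.08] [0.3743 0.2914]
16 [-0.16 -0.09] [0.3696 0.2887]
20 [-0.15 -0.1 ] [0.365  0.2857]
24 [-0.14 -0.11] [0.3607 0.2824]
28 [-0.14 -0.12] [0.3566 0.2789]
32 [-0.13 -0.13] [0.3528 0.275 ]
36 [-0.12 -0.14] [0.3492 0.2709]
40 [-0.11 -0.15] [0.346  0.2665]
44 [-0.1  -0.15] [0.343  0.2619]
48 [-0.09 -0.16] [0.3404 0.2572]
52 [-0.08 -0.16] [0.3381 0.2522]
56 [-0.06 -0.17] [0.3362 0.2471]
60 [-0.05 -0.17] [0.3346 0.2419]
64 [-0.04 -0.18] [0.3334 0.2366]
68 [-0.03 -0.18] [0.3325 0.2312]
```

```bash
python3 -m creep '[[[-0.17,-0.05,0],[0,0,1],0.4],[[-0.17,-0.07,0],[0,0,1],0.4],[[-0.16,-0.08,0],[0,0,1],0.4],[[-0.16,-0.09,0],[0,0,1],0.4],[[-0.15,-0.10,0],[0,0,1],0.4],[[-0.14,-0.11,0],[0,0,1],0.4],[[-0.14,-0.12,0],[0,0,1],0.4],[[0,0,0],[0,0,0],0.4],[[0,0,0],[0,0,0],0.4],[[0,0,0],[0,0,0],0.4]]'
python3 - <<'E'
from h import *
shot('wrist','w4');print(telemetry.sense()['ft_force'])
p=cv2.imread('pics/w4.png')[180:480,150:550];cv2.imwrite('pics/c5.png',cv2.resize(p,None,fx=2,fy=2,interpolation=cv2.INTER_CUBIC))
E
```

```text
time: 11.13
tcp_pos: [0.3584, 0.2808, 0.084]
eef_rot: [3.137, 0.0, 2.32]
ft_force: [2.2, 5.4, 2.0]
gripper_width: 0.0259
finger_force: 2.4
[2.57744789 4.43052516 2.3338825 ]
```

View pics/c5.png

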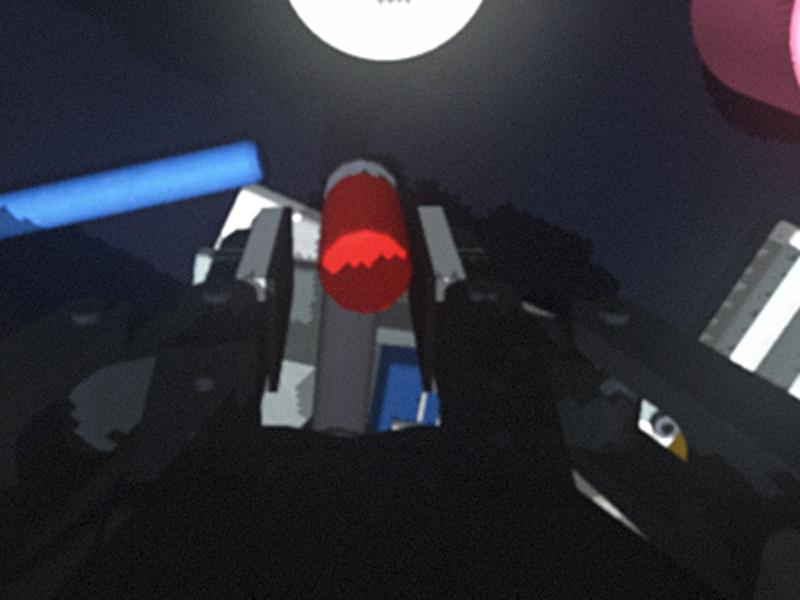

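I've used my 10 views, so from here I'll read the index line from the image numerically. I'll turn the lever a further 12°, lift, and move the camera over the jaw.

```bash
python3 -m creep '[[[-0.13,-0.13,0],[0,0,1],0.4],[[-0.12,-0.14,0],[0,0,1],0.4],[[-0.11,-0.15,0],[0,0,1],0.4],[[0,0,0],[0,0,0],0.4],[[0,0,0],[0,0,0],0.4],[[0,0,0],[0,0,0],0.4],[[0.06,0.09,0],[0,0,0],0.4],[[0,0,0],[0,0,0],0.2],[[0,0,0.6],[0,0,0],0],[[0,0,1],[0,0,0],0]]'
python3 -m creep '[[[0,0,1],[0,0,0],0],[[0.9,-0.28,0.3],[0,0,0],0],[[0.9,-0.28,0],[0,0,0],0],[[1,-0.3,0],[0,0,0],0],[[1,-0.3,0],[0,0,0],0],[[0,0,0],[0,0,0],0],[[0,0,0],[0,0,0],0],[[0,0,0],[0,0,0],0],[[0,0,0],[0,0,0],0],[[0,0,0],[0,0,0],0]]'
cat > idx.py <<'E'
from h import *
import sys
f=sys.argv[1]; shot('wrist',f); a=np.load('pics/'+f+'.npz');p=a['p'];hsv=cv2.cvtColor(p,cv2.COLOR_RGB2HSV)
H,S,V=[hsv[:,:,i].astype(int) for i in range(3)]
m={'red':((H<8)|(H>172))&(S>150)&(V>70),'green':(H>45)&(H<75)&(S>110)&(V>50),'blue':(H>100)&(H<120)&(S>150)&(V>70)}
for n,b in m.items():
    k,l,st,c=cv2.connectedComponentsWithStats(b.astype(np.uint8))
    for i in range(1,k):
        if st[i,4]>15:
            u,v=c[i].round().astype(int); print(n,st[i],c[i].round(1),world(f,u,v).round(4))
E
python3 idx.py w5
```

```text
time: 12.02
tcp_pos: [0.3453, 0.2674, 0.1288]
eef_rot: [-3.133, -0.002, 2.53]
ft_force: [-0.3, 0.6, -0.8]
gripper_width: 0.0425
finger_force: 0.0
time: 12.85
tcp_pos: [0.4604, 0.2347, 0.1695]
eef_rot: [-3.14, -0.001, 2.531]
ft_force: [-0.1, -0.2, 0.3]
gripper_width: 0.0429
finger_force: 0.0
red [ 246   44   35   39 1024] [262.8  63.1] [0.3471 0.2707 0.0995]
red [ 73 131  14  13 148] [ 79.6 137.2] [0.2826 0.1155 0.0196]
red [313 205  14  16 146] [319.5 212.6] [0.4411 0.2416 0.0479]
red [191 286  21  20 199] [201.3 296. ] [0.4429 0.1167 0.0393]
red [195 320  13  17 120] [201.3 328.3] [0.4585 0.1193 0.074 ]
red [185 326  10  13  52] [188.9 331.5] [0.4559 0.1075 0.0702]
green [307 202   9  16  67] [311.  209.2] [0.435  0.2383 0.048 ]
blue [  89   83  173   22 3335] [174.1  93. ] [0.2995 0.1987 0.0143]
blue [283 172  40  65 839] [302.  201.9] [0.4266 0.2358 0.048 ]
blue [  0 326  25  23 440] [ 11.  337.1] [ 0.3775 -0.0351  0.0488]
```

```bash
cat > prof.py <<'E'
from h import *
import sys
f=sys.argv[1]; g=np.array(eval(sys.argv[2]));r=np.array(eval(sys.argv[3]))
p=np.load('pics/'+f+'.npz')['p'].astype(np.float32)
e=(r-g)/np.linalg.norm(r-g); n=np.array([-e[1],e[0]])
xs=np.arange(-18,16)
print('x   ',*['%4d'%x for x in xs])
for o in range(-18,20,3):
    q=g+np.outer(xs,e)+n*o
    c=cv2.remap(p,q[:,0].astype(np.float32)[None],q[:,1].astype(np.float32)[None],cv2.INTER_LINEAR)[0]
    print('%4d R'%o,*['%3d'%v for v in c[:,0]]);print('     G',*['%3d'%v for v in c[:,1]]); print('     B',*['%3d'%v for v in c[:,2]])
E
python3 prof.py w5 '(311,209.2)' '(319.5,212.6)'
```

```text
x     -18  -17  -16  -15  -14  -13  -12  -11  -10   -9   -8   -7   -6   -5   -4   -3   -2   -1    0    1    2    3    4    5    6    7    8    9   10   11   12   13   14   15
 -18 R  68  70  68  70  69  69  68  68  67  74 122 195 186 116  69  70  73  68  64  71  85  97 111 128 125 107 129 137 117  99  89  84  98 144
     G 115 117 114 114 114 115 112 114 112 114 147 208 202 149 112 115 117 110  98  89  93 102 118 138 133 115 138 146 121 105  95  89 102 151
     B 188 191 188 186 186 188 186 186 185 181 191 225 226 202 188 187 188 182 156 121 104 106 122 141 136 118 142 151 127 110  97  92 106 155
 -15 R  67  70  72  70  69  71  72  67  68  72 119 197 195 123  72  70  73  67  69  83  95  94  95 101  93  89 103  90  88 104  98  83  91 136
     G 112 114 116 115 113 116 117 113 113 113 150 206 207 149 114 114 115 111 103 100 103  99 100 104  98  91 107  95  91 107 102  86  96 145
     B 185 185 188 186 183 186 187 184 185 183 197 225 221 191 181 185 186 180 163 136 112 101 102 108 102  93 109  97  96 110 106  88  99 147
 -12 R  72  73  72  70  71  71  70  72  72  68 112 208 211 141  84 
[... 3951 characters left out ...]
 142 142 140 141 139 141 140 143 137 170 231 236 183 143 139 141 137 130 150 184 172 180 222 198 194 218 195 190 215 203 146 134
     B 223 224 224 225 224 224 223 223 221 223 221 224 240 241 228 221 223 224 218 199 183 192 176 185 225 203 199 221 199 195 217 204 149 137
  18 R  81  84  85  86  86  83  83  87  84  84  78 127 211 228 166 101  84  87  85  87 113 138 125 123 128 116 119 130 125 122 137 126 100 111
     G 139 143 144 143 143 141 139 144 140 143 136 162 222 236 191 148 141 143 140 130 135 145 131 127 134 121 125 133 129 127 142 130 105 116
     B 221 225 226 225 225 223 223 225 223 226 218 220 237 240 229 223 225 226 221 201 172 155 135 133 137 126 128 138 134 131 146 135 109 121
```

The index line is still about 2.7 mm on the white side of green, so the pad is free. I'm re-caging the knob and turning 12° more, which is at most 4 mm of advance.

```bash
python3 -m creep '[[[-0.95,0.3,0],[0,0,0],0],[[-0.95,0.3,0],[0,0,0],0],[[-0.95,0.3,0],[0,0,0],0],[[-0.93,0.3,0],[0,0,0],0],[[0,0,0],[0,0,0],0],[[0,0,-0.7],[0,0,0],0],[[0,0,-0.7],[0,0,0],0],[[0,0,-0.7],[0,0,0],0],[[0,0,-0.75],[0,0,0],0],[[0,0,0],[0,0,0],0.2]]'
```

```text
time: 13.73
tcp_pos: [0.3463, 0.2695, 0.0816]
eef_rot: [-3.136, -0.002, 2.531]
ft_force: [-0.7, -0.5, 0.4]
gripper_width: 0.0345
finger_force: 0.0
```

```bash
python3 -m creep '[[[0,0,0],[0,0,0],0.4],[[0,0,0],[0,0,0],0.4],[[0,0,0],[0,0,0],0.4],[[-0.11,-0.15,0],[0,0,1],0.4],[[-0.1,-0.16,0],[0,0,1],0.4],[[-0.08,-0.16,0],[0,0,1],0.4],[[-0.05,-0.11,0],[0,0,0.6],0.4],[[0,0,0],[0,0,0],0.4],[[0,0,0],[0,0,0],0.4],[[0,0,0],[0,0,0],0.4]]'
```

```text
time: 14.57
tcp_pos: [0.3396, 0.255, 0.0859]
eef_rot: [3.137, 0.002, 2.781]
ft_force: [-1.9, 6.1, -0.2]
gripper_width: 0.0257
finger_force: 2.7
```

```bash
python3 -m creep '[[[0.03,0.09,0],[0,0,0],0.4],[[0,0,0],[0,0,0],0.1],[[0,0,0.6],[0,0,0],0],[[0,0,1],[0,0,0],0],[[0,0,1],[0,0,0],0],[[1,-0.17,0.2],[0,0,0],0],[[1,-0.17,0],[0,0,0],0],[[1,-0.17,0],[0,0,0],0],[[1,-0.17,0],[0,0,0],0],[[0,0,0],[0,0,0],0]]'
python3 -m creep '[[[0,0,0],[0,0,0],0],[[0,0,0],[0,0,0],0],[[0,0,0],[0,0,0],0],[[0,0,0],[0,0,0],0],[[0,0,0],[0,0,0],0],[[0,0,0],[0,0,0],0],[[0,0,0],[0,0,0],0],[[0,0,0],[0,0,0],0],[[0,0,0],[0,0,0],0],[[0,0,0],[0,0,0],0]]'
python3 idx.py w6 | grep -v blue
```

```text
time: 15.4
tcp_pos: [0.4647, 0.2355, 0.1698]
eef_rot: [3.138, 0.005, 2.779]
ft_force: [0.2, 0.3, -0.2]
gripper_width: 0.0424
finger_force: 0.0
time: 16.23
tcp_pos: [0.4591, 0.2356, 0.1683]
eef_rot: [-3.142, -0.0, 2.781]
ft_force: [1.5, 0.6, 0.2]
gripper_width: 0.0428
finger_force: 0.0
red [ 270   29   35   40 1080] [287.1  48.5] [0.3382 0.258  0.0989]
red [ 92  69  15  15 170] [99.4 75.6] [0.2826 0.1145 0.0195]
red [320 207  16  18 150] [327.3 215.2] [0.4421 0.243  0.0481]
red [172 259  25  16 217] [184.8 267.1] [0.4428 0.1169 0.0395]
red [172 293  16  15 132] [179.4 300.2] [0.4588 0.1186 0.0734]
red [155 296  18  17 110] [163. 304.] [0.4573 0.1066 0.0744]
red [138 302  18  15 114] [145.9 308.3] [0.4557 0.0931 0.0743]
red [122 305  17  16 133] [130.  312.4] [0.4544 0.0802 0.074 ]
green [315 203  11  15  66] [319.8 209.9] [0.4365 0.2393 0.048 ]
```

```bash
python3 prof.py w6 '(319.8,209.9)' '(327.3,215.2)' | grep -A2 -E "^ *(-18|-15|-12|0|12|15|18) R|^x"|grep -v -- '^--'
```

```text
x     -18  -17  -16  -15  -14  -13  -12  -11  -10   -9   -8   -7   -6   -5   -4   -3   -2   -1    0    1    2    3    4    5    6    7    8    9   10   11   12   13   14   15
 -18 R  66  70  72  68  70  71  70  71  75  71  70  67  93 166 215 171 102  68  67  70  66  86 126 143 124 127 132 115 109 117 109  97  90 101
     G 110 115 118 115 115 117 116 114 119 115 115 112 132 186 225 185 130 111 113 113 106 112 139 152 131 135 139 120 114 124 115 104  97 108
     B 182 189 190 187 188 189 189 188 190 189 188 184 195 219 233 206 184 182 185 186 172 153 153 155 136 141 144 126 121 130 117 109 100 111
 -15 R  72  74  73  73  72  71  75  73  73  74  69  68  89 159 213 180 105  72  72  73  71  71  88  90  89  93  91  86  92  86  80  78  91 102
     G 114 119 117 117 117 114 118 118 117 116 112 113 128 182 224 196 137 111 115 118 110  96  95  92  88  95  95  89  95  89  83  86  92 107
     B 184 192 191 189 189 188 189 188 188 188 183 186 192 216 234 220 192 183 187 187 177 142 111  96  93 101  99  94  99  92  87  88  98 110
 -12 R  64  72  74  73  74  74  72  73  74  74  73  67  86 158 209 
[... 1377 characters left out ...]
 145 147 145 144 144 145 147 144 145 139 139 174 237 226 175 144 142 144 135 131 165 198 166 156 177 163 139 129 118 109 102 120
     B 197 223 227 227 226 225 226 227 227 225 226 222 213 215 237 233 222 220 225 225 216 190 187 202 172 160 182 169 144 132 124 114 104 123
  18 R  86  84  88  92  91  91  88  87  89  93  90  86  94 156 228 229 148  96  87  92  87  89 115 132 122 122 128 112 112 107  95  90  95 117
     G 128 138 146 150 148 148 146 144 146 149 146 142 146 184 234 238 180 148 144 149 140 125 132 138 123 127 134 118 118 113 101  96  99 124
     B 198 221 228 228 228 228 227 227 227 229 227 227 225 229 240 243 231 226 226 228 221 186 157 144 129 133 141 126 123 116 104  98 102 127
```

The pad is now pressed about 1.5–1.9 mm. Another 7.5° or so should bring it to mid-green.

```bash
python3 -m creep '[[[-0.8,0.15,0],[0,0,0],0],[[-0.8,0.15,0],[0,0,0],0],[[-0.8,0.15,0],[0,0,0],0],[[-0.8,0.15,0],[0,0,0],0],[[-0.83,0.15,0],[0,0,0],0],[[0,0,0],[0,0,0],0],[[0,0,-0.9],[0,0,0],0],[[0,0,-0.9],[0,0,0],0],[[0,0,-1],[0,0,0],0],[[0,0,0],[0,0,0],0.2]]'
```

```text
time: 17.12
tcp_pos: [0.3362, 0.2564, 0.0806]
eef_rot: [-3.135, -0.004, 2.781]
ft_force: [-0.6, -1.1, -0.9]
gripper_width: 0.0346
finger_force: 0.0
```

```bash
python3 -m creep '[[[0,0,0.1],[0,0,0],0.4],[[0,0,0],[0,0,0],0.4],[[0,0,0],[0,0,0],0.4],[[-0.07,-0.17,0],[0,0,1],0.4],[[-0.06,-0.17,0],[0,0,1],0.4],[[-0.02,-0.07,0],[0,0,0.4],0.4],[[0,0,0],[0,0,0],0.4],[[0,0,0],[0,0,0],0.4],[[0,0,0],[0,0,0],0.4],[[0,0,0],[0,0,0],0.4]]'
```

```text
time: 17.95
tcp_pos: [0.3356, 0.2479, 0.0893]
eef_rot: [3.136, 0.004, 2.948]
ft_force: [-2.3, 7.9, -1.6]
gripper_width: 0.0254
finger_force: 3.8
```

```bash
python3 -m creep '[[[0.02,0.09,0],[0,0,0],0.4],[[0,0,0],[0,0,0],0.1],[[0,0,0.6],[0,0,0],0],[[0,0,1],[0,0,0],0],[[0,0,1],[0,0,0],0],[[1,-0.1,0.2],[0,0,0],0],[[1,-0.1,0],[0,0,0],0],[[1,-0.1,0],[0,0,0],0],[[1,-0.1,0],[0,0,0],0],[[0.1,0,0],[0,0,0],0]]'
python3 -m creep '[[[0,0,0],[0,0,0],0],[[0,0,0],[0,0,0],0],[[0,0,0],[0,0,0],0],[[0,0,0],[0,0,0],0],[[0,0,0],[0,0,0],0],[[0,0,0],[0,0,0],0],[[0,0,0],[0,0,0],0],[[0,0,0],[0,0,0],0],[[0,0,0],[0,0,0],0],[[0,0,0],[0,0,0],0]]'
python3 idx.py w7 | grep -v blue
```

```text
time: 18.78
tcp_pos: [0.4626, 0.2365, 0.1731]
eef_rot: [3.139, 0.005, 2.947]
ft_force: [0.8, -0.0, 0.2]
gripper_width: 0.0428
finger_force: 0.0
time: 19.62
tcp_pos: [0.4573, 0.2365, 0.1713]
eef_rot: [-3.142, -0.0, 2.949]
ft_force: [0.4, -0.7, -0.3]
gripper_width: 0.0424
finger_force: 0.0
red [ 292   27   35   39 1045] [309.1  46.1] [0.3349 0.2506 0.0994]
red [118  32  15  17 182] [125.3  40.1] [0.2824 0.1146 0.0195]
red [323 210  16  17 147] [330.4 217.8] [0.4425 0.2428 0.0481]
red [166 239  27  13 233] [179.6 245.3] [0.4425 0.1168 0.0392]
red [162 271  18  14 136] [170.7 277.6] [0.4588 0.1203 0.0756]
red [145 272  19  15 112] [153.5 278.8] [0.4574 0.1072 0.0746]
red [109 275  19  15 132] [118.3 281.9] [0.4546 0.08   0.0741]
red [127 275  18  13 108] [134.8 280.5] [0.4561 0.0932 0.0751]
green [318 205  13  14  64] [323.8 211.7] [0.4369 0.2391 0.0481]
```

```bash
python3 prof.py w7 '(323.8,211.7)' '(330.4,217.8)' | grep -E "^ *(-18|-15|-12|0|12|15|18) R|^x"
python3 - <<'E'
from h import *
for u,v in [(324,212),(330,218)]: print(world('w7',u,v))
# gate knob / jar check in top camera not needed
E
```

```text
x     -18  -17  -16  -15  -14  -13  -12  -11  -10   -9   -8   -7   -6   -5   -4   -3   -2   -1    0    1    2    3    4    5    6    7    8    9   10   11   12   13   14   15
 -18 R  87  61  62  67  68  71  72  73  71  73  68  71  71  67  67  92 172 224 187 103  68  71  68  67  82 117 152 131 141 165 137 106  91  85
 -15 R  91  64  65  68  73  73  72  73  74  72  72  68  71  73  67 102 178 231 181 102  70  68  68  72  73  85  90  89  91  85  76  82  86  87
 -12 R  85  60  62  70  70  71  69  76  77  70  68  75  75  75  68  94 169 217 173 101  72  75  77  77  89 107 120 120 123 113  96  92  94  83
   0 R  81 103 198 239 243 241 241 241 241 242 242 246 249 251 250 205 136 104 105 105 119 186 234 242 241 241 241 241 241 241 242 240 219 151
  12 R  79  67  80  86  87  84  83  87  85  89  87  88  88  83  91 154 221 199 128  88  84  87  83  87 127 137 127 130 137 113 102  95  91 130
  15 R 136  77  77  85  89  86  90  91  90  88  88  88  88  84 100 168 224 194 119  84  88  87  87 100 138 153 138 148 174 154 115 100  95 141
  18 R 143  82  84  89  92  88  91  89  89  91  89  90  90  86 109 179 227 186 113  88  90  89  84  93 113 114 107 112 115 109  99  94 104 152
[0.4369066  0.23908409 0.04814221]
[0.44246678 0.24277777 0.0481214 ]
```

The index line is inside the green band, at about 3.1–3.8 mm. One last numeric check that the gate is still shut before handing in.

```bash
python3 - <<'E'
from h import *
def blob(f):
    a=np.load('pics/'+f+'.npz');d,K,T=a['d'],a['K'],a['T']
    v,u=np.mgrid[:480,:640];P=np.stack([(u-K[0,2])*d/K[0,0],(v-K[1,2])*d/K[1,1],d],-1)@T[:3,:3].T+T[:3,3]
    m=(d>0)&(abs(P[...,2]-.104)<.004)&(abs(P[...,0]-.53)<.03)&(abs(P[...,1]-.27)<.06)
    print(f,m.sum(),P[m].mean(0) if m.any() else '')
shot('top','t1')
for f in ['t0','w0','w2','w3','w5','w7','t1']: blob(f)
E
```

```text
t0 57 [0.52600323 0.29887998 0.10428706]
w0 270 [0.52642544 0.29974904 0.10296417]
w2 2360 [0.54021499 0.25961475 0.10329572]
w3 207 [0.53835898 0.26686027 0.10261541]
w5 149 [0.53440196 0.26647682 0.102487  ]
w7 262 [0.53681909 0.25588876 0.10284991]
t1 0
```

Some of these views may be partly hidden by the fingers, so I'll take one clean look from above the gate.

```bash
python3 -m creep '[[[0,0,1],[0,0,0],0],[[0,0,1],[0,0,0],0],[[0,0,1],[0,0,0],0],[[0.8,0.15,0],[0,0,0],0],[[0.8,0.15,0],[0,0,0],0],[[0.8,0.15,0],[0,0,0],0],[[0,0,0],[0,0,0],0],[[0,0,0],[0,0,0],0],[[0,0,0],[0,0,0],0],[[0,0,0],[0,0,0],0]]'
python3 - <<'E'
from h import *
shot('wrist','w8'); a=np.load('pics/w8.npz');d,K,T,p=a['d'],a['K'],a['T'],a['p']
v,u=np.mgrid[:480,:640];P=np.stack([(u-K[0,2])*d/K[0,0],(v-K[1,2])*d/K[1,1],d],-1)@T[:3,:3].T+T[:3,3]
m=(d>0)&(abs(P[...,2]-.104)<.004)&(abs(P[...,0]-.53)<.04)&(abs(P[...,1]-.27)<.06)
print('knob',m.sum(),P[m].mean(0),np.ptp(P[m],0),u[m].mean(),v[m].mean())
m=(d>0)&(abs(P[...,2]-.067)<.003)&(np.hypot(P[...,0]-.495,P[...,1]-.243)<.05); q=P[m][:,:2].astype(np.float32)
print('jar rim',len(q),cv2.minEnclosingCircle(q),P[m][:,2].std())
hsv=cv2.cvtColor(p,cv2.COLOR_RGB2HSV).astype(int)
m=(d>0)&(abs(hsv[...,0]-23)<8)&(hsv[...,1]>140)&(P[...,2]>.03)&(abs(P[...,0]-.53)<.06)&(abs(P[...,1]-.27)<.09)
X=np.array([np.cos(.288),np.sin(.288)]);Y=np.array([-X[1],X[0]]);o=np.array([.410,.222])
y=(P[m][:,:2]-o)@Y; print('yellow y range',len(y),np.percentile(y,[1,50,99]))
a=np.load('pics/w0.npz')
E
```

```text
time: 20.55
tcp_pos: [0.5282, 0.2497, 0.2609]
eef_rot: [-3.141, -0.001, 2.949]
ft_force: [0.3, 0.1, -0.8]
gripper_width: 0.0428
finger_force: 0.0
knob 357 [0.5373031  0.26036359 0.1028887 ] [0.01907124 0.01916722 0.00497291] 339.3557422969188 235.80112044817926
jar rim 1384 ((0.49482205510139465, 0.24531413614749908), 0.033075347542762756) 0.000794895601697353
yellow y range 398 [-0.03368621  0.0037921   0.03479705]
```

The gate knob reads about 0–2 mm from shut. The jar bears on the gate (knob minus jar in x is 45 mm, against 46 expected) and the robot is clear of everything.

```bash
python3 -c "
from workcell import workorder
print(workorder.close_job())"
```

```text
the job is handed in; nothing more can be done
None
```

I handed the job in at about 21 s, with no verdict returned: by camera, the gate is shut with its catch clicked, the index line is in the green band (pad pressed about 3–4 mm), the jar bears on the gate, and the arm is clear.

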